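# Stow the examination kit in its foam case

### The job

Put the four kit items away in the open case: the inspection light, the tape measure, the stand loupe and the jar each go upright into the foam pocket cut to its shape, sitting right down on the pocket's blue floor. Leave the brass weight and the red roll of tape where they lie.

Things in the scene. Friction and masses are not known exactly. Their poses are not given: they have to be found in the camera images.
- light: Inspection light, loose: small aluminium flashlight lying flat, 92 mm long (along its x, lens at +x), 26 mm wide (y), 28 mm high, square-sided barrel, dark rings, red button on top. 0.06 to 0.13 kg. Origin: centre of its underside; z up.
- tape: Tape measure, loose: yellow case with black base and round side discs, standing upright, 64 mm long (x), 34 mm wide (y), 54 mm high. 0.14 to 0.28 kg. Origin: centre of its underside; z up.
- loupe: Stand loupe, loose: square black frame with clear sides and a round glass lens on top, 46 x 46 mm, 40 mm high. About 0.08 kg. Origin: centre of its underside; z up.
- jar: Closed round jar, loose: amber glass, white cap, paper band, diameter 54 mm, 50 mm high, straight sides. 0.08 to 0.17 kg. Origin: centre of its underside; z up.
- insert_light: Black foam insert, 118 x 118 x 14 mm, fixed in the open case (2 x 2 inserts, case wall 15 mm above their underside). Its blue-floored pocket, 10 mm deep, is long and narrow: 106 mm along its x, 40 mm along its y. For the inspection light, either way round. Origin: centre of the insert's underside, 5 mm above the table; pocket centred on it, floor 4 mm and foam top 14 mm above it; z up.
- insert_tape: Black foam insert, 118 x 118 x 14 mm, fixed in the open case (2 x 2 inserts, case wall 15 mm above their underside). Its blue-floored pocket, 10 mm deep, is a short rectangle: 78 mm along its x, 46 mm along its y. For the tape measure, either way round. Origin: centre of the insert's underside, 5 mm above the table; pocket centred on it, floor 4 mm and foam top 14 mm above it; z up.
- insert_loupe: Black foam insert, 118 x 118 x 14 mm, fixed in the open case (2 x 2 inserts, case wall 15 mm above their underside). Its blue-floored pocket, 10 mm deep, is a 60 x 60 mm square. For the stand loupe. Origin: centre of the insert's underside, 5 mm above the table; pocket centred on it, floor 4 mm and foam top 14 mm above it; z up.
- insert_jar: Black foam insert, 118 x 118 x 14 mm, fixed in the open case (2 x 2 inserts, case wall 15 mm above their underside). Its blue-floored pocket, 10 mm deep, is round, diameter 68 mm. For the jar. Origin: centre of the insert's underside, 5 mm above the table; pocket centred on it, floor 4 mm and foam top 14 mm above it; z up.
- weight: Bystander: brass weight with a knob, base diameter 48 mm, 36 mm high, 0.3 kg, loose on the table; stays where it is. Origin: centre of its underside; z up.
- roll: Bystander: red roll of sealing tape lying flat, outer diameter 60 mm, hole 38 mm, 24 mm high, loose on the table; stays where it is. Origin: centre of its underside; z up.
Things that resemble listed ones, but are neither listed nor needed, are in the scene too. Several things look just like the light: the one meant starts farthest to the robot's right. Leave any green look-alike of the jar alone.

How it is judged:
By the outcome, as a careful person would: the job done as asked, in the order asked, and still so for the second after the job is handed in, with the robot touching nothing.
It also fails if it takes over 112 s, if anything falls off the work surface, if the arm or the gripper's body presses on something with over 40 N, if the wrist force passes 120 N, or if a joint passes its speed limit or range.

### The arm

A 6-joint arm with a two-finger parallel gripper is mounted at the origin on the work surface. World frame = base frame: x ahead of the robot, y to its left, z up, the work surface at z = 0. Lengths are in m, angles in rad, forces in N, time in s.
With the tool pointing down it reaches from about 0.4 to 0.825 m from the base axis. Payload 7 kg.
Tool frame: the origin (TCP) lies at the very end of the fingers, on their centre line; the grasp point (between the pads) lies 19 mm behind it (grip_point_offset is the distance from the TCP to the grasp point, in m); z points along the fingers, y is the direction in which the jaws open and shut (so a half turn about z gives the same grasp; the last joint's range is limited). The gripper opens to 85 mm and grips with 20 to 120 N. Pads are 22 mm wide; open, the fingers measure 114 mm over their backs; the gripper's body (76 mm by 85 mm) begins 54 mm behind the grasp point. The pads swing forward as they close: fully open they stand 13 mm farther back than shut.
Start: joints at [-1.033, 0.359, 0.012, 0, -1.224, -0.288], TCP at [0.167, -0.654, 0.231] pointing down, gripper open.
Joint ranges: [-3.07, 3.07], [-1.43, 2.12], [-1.02, 1.25], [-3.03, 1.67], [-3.05, -0], [-3.03, 3.03]. Speed limits (rad/s): [2.39, 2.39, 3.01, 3.14, 3.14, 3.14].

### API

Orientations are given as [roll, pitch, yaw] about the fixed x, y, z axes, in that order (R = Rz(yaw) Ry(pitch) Rx(roll)).
In Python, from station import * gives the robot as it stands.
- The arm moves only by the shell command python3 -m inch 'ROWS' [FORCE]. ROWS is JSON, one flat list of numbers, 7 for each row, row after row: the closure in counts, from 0 (fully open) to 255 (shut), then the shift along the tool's x, y, z in mm, then the turn, a rotation vector about the tool's x, y, z in rad. A call has 1 to 5 rows; each row is the pose to reach, as a shift and turn from the pose commanded when the call began, along the tool's axes at that moment; what a row does not reach only later rows make up. A row lasts 1/10 s, in which the tool goes at most 50 mm and 8.59 degrees, less where a joint would pass 70% of its speed; a pose out of reach is approached as far as the arm can. A call with a gripper value outside its range is refused whole. The fingers move at their own pace and stop on an object; FORCE is the grip in N (left out, the last holds). Time passes only in rows, so rows that repeat a pose let the fingers close. It gives the time, the measured TCP pose, the force and the opening at its end, in the units of the state.
- sense(): the state, without advancing time (a new reading comes with each control period).
- camera(name): name is "side" or "top"; returns a dict with "image" (400x640x3 uint8, red, green, blue), "fov_y" (degrees; the focal length in pixels is half the picture's height over the tangent of half this angle, whatever the lens; pixels are square), "cx", "cy" (the principal point, pixels), "R" (3x3) and "t" (3): a world point X has camera coordinates R X + t. Camera axes: x right, y down, z forward; pixel columns grow to the right and rows downward; lengths in m; the calibration is good to about 2 mm. A picture is of the moment at which its call begins. There is no depth.
- sign_off(): hands the job in, once; it reports no verdict.
The state is a dict: "t": time; "joints": joint angles; "joint_vel": joint speeds; "tau": joint torques, N m; "ee_pos": TCP position; "tcp_rot": TCP orientation; "force": force on the tool from outside, world axes, zero at the start; "ft_torque": the same for the moment, N m; "finger_gap": opening from 0.0 (shut) to 1.0 (fully open).
Only numpy, scipy, OpenCV 4.12 (cv2) and the standard library are available. Lean on these libraries where they do the work, as an engineer would, in place of code of your own. Each camera call takes 0.05 s, during which the arm holds its last target. There are 200 camera calls.

## Working session

There is one attempt and no reset: what is moved stays moved. The work goes in short steps, Python scripts to look and compute and a shell command to move; the robot and the scene stay as the last step left them, time stands still between calls to the robot, and variables do not carry over. Pictures are saved under pics/ and viewed, about 12 in all and at most 16, crops included, and the job is handed in when it is done.

```bash
ls; mkdir -p pics; python3 - <<'E'
from station import *
import cv2
s=sense();print({k:s[k] for k in('t','ee_pos','tcp_rot','force','finger_gap')})
for n in('side','top'):
    c=camera(n);print(n,c['fov_y'],c['cx'],c['cy'],c['R'],c['t'])
    cv2.imwrite(f'pics/{n}0.png',c['image'][:,:,::-1])
E
```

```text
pics
{'t': 0.0, 'ee_pos': array([ 0.16675417, -0.65358697,  0.23039603]), 'tcp_rot': array([ 3.13997598e+00, -1.28614019e-04, -2.89184094e+00]), 'force': array([0.51112276, 0.29155914, 0.42146943]), 'finger_gap': 1.001441557020212}
side 55.9718795623759 326.82299136457107 198.89271423262826 [[ 0.99162982 -0.12899054 -0.0056342 ]
 [-0.09378284 -0.68960089 -0.7180915 ]
 [ 0.08874167  0.71260933 -0.6959259 ]] [-0.48750593  0.01082711  0.97604413]
top 49.87674673180028 318.95888322785913 199.54858438669606 [[-0.00252703 -0.99988134 -0.01519595]
 [-0.98613606  0.00501304 -0.16586304]
 [ 0.16591954  0.01456613 -0.98603171]] [-0.06916185  0.45533849  1.08516354]
```

View pics/side0.png

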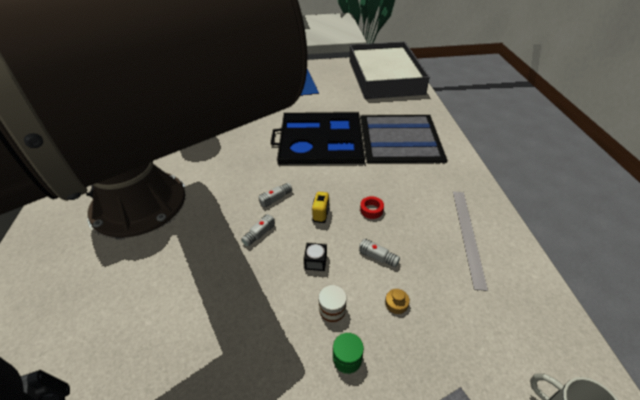

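View pics/top0.png

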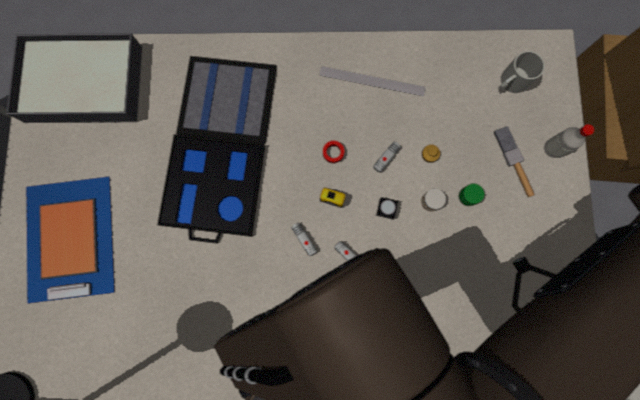

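The side view shows the jar at (333,302), loupe (316,256), tape (321,206) and three lights. In the top view the jar is at (435,199), loupe (388,208), tape (333,197) and the rightmost light (388,156). The pockets are at (187,203), (231,208), (195,160) and (237,165). Next I'll take enlarged crops for measuring.

```bash
cat > h.py <<'E'
import numpy as np, cv2
from station import *
def K(c): 
    f=c['image'].shape[0]/2/np.tan(np.radians(c['fov_y'])/2); return f
def p2w(c,u,v,z):
    R=np.array(c['R']);t=np.array(c['t']);f=K(c)
    d=R.T@np.array([(u-c['cx'])/f,(v-c['cy'])/f,1]);o=-R.T@t
    return (o+d*(z-o[2])/d[2])[:3]
def w2p(c,X):
    p=np.array(c['R'])@np.array(X)+np.array(c['t']);f=K(c)
    return np.array([c['cx']+f*p[0]/p[2],c['cy']+f*p[1]/p[2]])
def rectify(c,x0,x1,y0,y1,z,ppm=2000):
    # image: up = +x, left = +y
    W=int((y1-y0)*ppm);H=int((x1-x0)*ppm)
    src=np.float32([w2p(c,(x,y,z)) for x,y in((x1,y1),(x1,y0),(x0,y0),(x0,y1))])
    M=cv2.getPerspectiveTransform(src,np.float32([(0,0),(W,0),(W,H),(0,H)]))
    return cv2.warpPerspective(c['image'],M,(W,H),flags=cv2.INTER_CUBIC)
E
python3 - <<'E'
from h import *
c=camera('top'); s=camera('side')
hsv=cv2.cvtColor(c['image'],cv2.COLOR_RGB2HSV)
m=cv2.inRange(hsv,(105,120,60),(125,255,255))
n,l,st,ce=cv2.connectedComponentsWithStats(m)
for i in range(1,n):
    if st[i,4]>150 and 150<ce[i][0]<260:
        pts=np.argwhere(l==i)[:,::-1]
        w=np.array([p2w(c,*p,.009)[:2] for p in pts]).astype(np.float32)
        print(ce[i],p2w(c,*ce[i],.009)[:2],cv2.minAreaRect(w))
for u,v,z,nm in[(388,156,.02,'light'),(333,197,.054,'tape'),(388,208,.04,'loupe'),(435,199,.05,'jar'),(334,152,.02,'roll'),(431,153,.03,'weight')]:
    print(nm,p2w(c,u,v,z))
for u,v,z,nm in[(379,253,.02,'light'),(321,198,.054,'tape'),(316,251,.04,'loupe'),(333,295,.05,'jar')]:
    print('side',nm,p2w(s,u,v,z))
cr=rectify(c,.38,.62,-.28,.12,0)
cv2.imwrite('pics/rect.png',cr[:,:,::-1])
sc=s['image'][100:320,230:470]
cv2.imwrite('pics/sc.png',cv2.resize(sc,None,fx=2.5,fy=2.5,interpolation=cv2.INTER_CUBIC)[:,:,::-1])
E
```

```text
[208.38888889  96.28935185] [0.75479941 0.23859736] ((0.7564864158630371, 0.23851752281188965), (0.019415780901908875, 0.19627782702445984), 82.58682250976562)
[243.67951807  99.99518072] [0.74296467 0.13914733] ((0.7444693446159363, 0.13867279887199402), (0.01853131875395775, 0.19604122638702393), 82.83995056152344)
[194.17270789 160.71215352] [0.56915555 0.27009519] ((0.5693855285644531, 0.27040666341781616), (0.05903597176074982, 0.061761412769556046), 83.10138702392578)
[236.80497925 165.78008299] [0.55419064 0.15288693] ((0.554967999458313, 0.15297602117061615), (0.04678831994533539, 0.07968145608901978), 83.2352066040039)
[186.81443299 203.5       ] [0.45091018 0.28452857] ((0.45171940326690674, 0.2846921980381012), (0.03994757682085037, 0.10912252962589264), 82.911865234375)
[230.34637965 208.25440313] [0.43744321 0.16681055] ((0.4376619756221771, 0.16707512736320496), (0.06412496417760849, 0.06745070219039917), 45.83598327636719)
light [ 0.57589075 -0.25671434  0.02      ]
tape [ 0.45876068 -0.10727583  0.054     ]
loupe [ 0.43155201 -0.24965937  0.04      ]
jar [ 0.45288243 -0.36940147  0.05      ]
roll [ 0.58800462 -0.11157893  0.02      ]
weight [ 0.58064289 -0.36979577  0.03      ]
side light [ 0.57448062 -0.25636984  0.02      ]
side tape [ 0.46467467 -0.10060111  0.054     ]
side loupe [ 0.436102   -0.24792643  0.04      ]
side jar [ 0.45629806 -0.36550439  0.05      ]
```

View pics/rect.png

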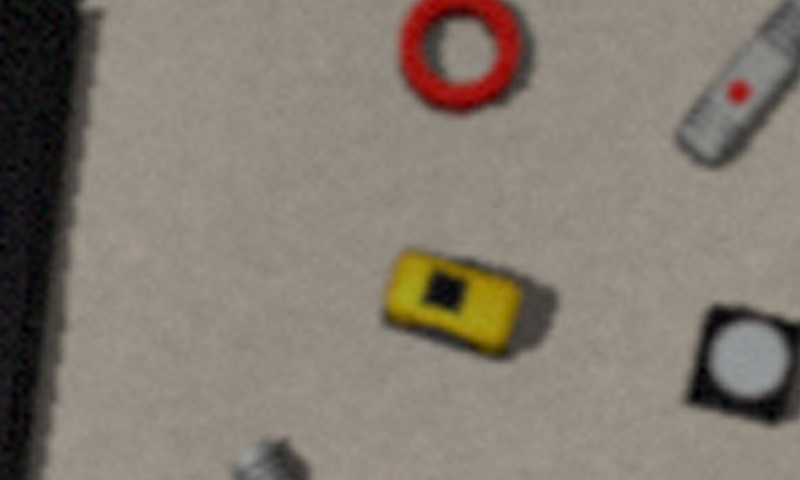

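View pics/sc.png

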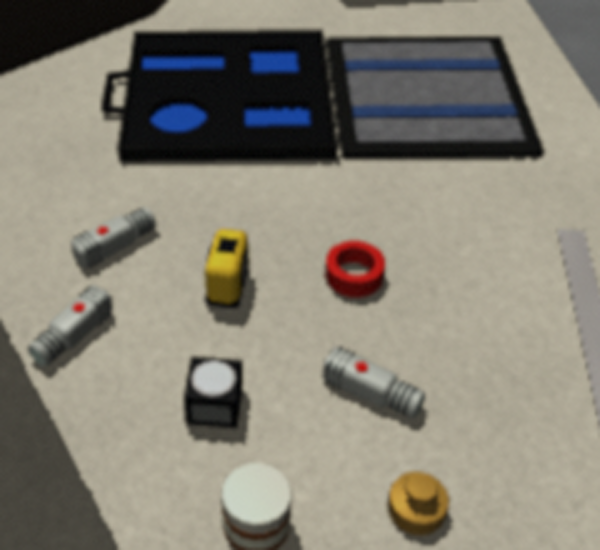

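```bash
python3 - <<'E'
from h import *
c=camera('top')
T=[]
for x,y,z in[(.575,-.257,.028),(.46,-.105,.054),(.433,-.249,.04),(.454,-.368,.05)]:
    r=rectify(c,x-.06,x+.06,y-.06,y+.06,z,2400).copy()
    for i in range(0,288,24): cv2.line(r,(i,0),(i,3 if i!=144 else 10),(255,0,0),1);cv2.line(r,(0,i),(3 if i!=144 else 10,i),(255,0,0),1)
    T.append(r)
# tape yellow top
    if z==.054:
        m=cv2.inRange(cv2.cvtColor(r,cv2.COLOR_RGB2HSV),(20,150,120),(35,255,255))
        print(cv2.minAreaRect(np.argwhere(m)[:,::-1].astype(np.float32)))
    
cv2.imwrite('pics/tiles.png',np.vstack([np.hstack(T[:2]),np.hstack(T[2:])])[:,:,::-1])
E
```

```text
((143.51174926757812, 139.55923461914062), (143.39686584472656, 75.77593231201172), 17.38697052001953)Traceback (most recent call last):
  File "<stdin>", line 13, in <module>
    return _nx.concatenate(arrs, 0, dtype=dtype, casting=casting)
           ~~~~~~~~~~~~~~~^^^^^^^^^^^^^^^^^^^^^^^^^^^^^^^^^^^^^^^
ValueError: all the input array dimensions except for the concatenation axis must match exactly, but along dimension 1, the array at index 0 has size 575 and the array at index 1 has size 576
```

```bash
sed -i 's/W=int((y1-y0)\*ppm);H=int((x1-x0)\*ppm)/W=round((y1-y0)*ppm);H=round((x1-x0)*ppm)/' h.py; python3 - <<'E'
from h import *
c=camera('top')
T=[]
for x,y,z in[(.575,-.257,.028),(.46,-.105,.054),(.433,-.249,.04),(.454,-.368,.05)]:
    r=rectify(c,x-.06,x+.06,y-.06,y+.06,z,2400).copy()
    for i in range(0,288,24): cv2.line(r,(i,0),(i,3 if i!=144 else 10),(255,0,0),1);cv2.line(r,(0,i),(3 if i!=144 else 10,i),(255,0,0),1)
    T.append(r)
cv2.imwrite('pics/tiles.png',np.vstack([np.hstack(T[:2]),np.hstack(T[2:])])[:,:,::-1])
E
```

```text
(no output)
```

View pics/tiles.png

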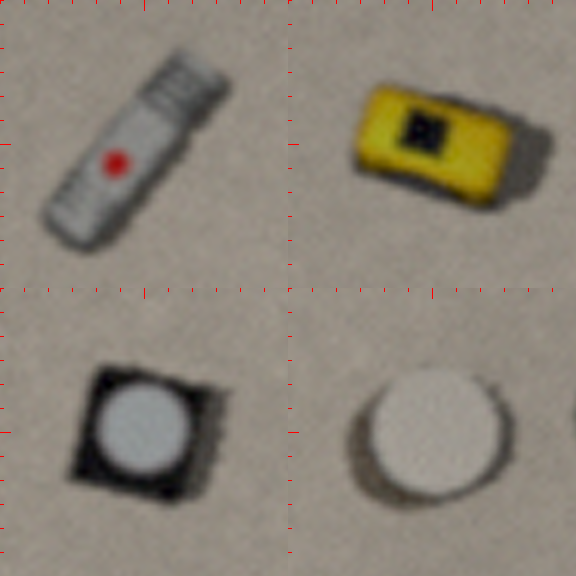

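Top-view tiles: light ends at (206,66) and (65,234), 91 mm apart as expected. The tape centre is at (432,140), the loupe lens at (144,428) and the jar cap at (435,432). Heights and sizes all agree.

```bash
cat > go.py <<'E'
# usage: go.py x y z yawdeg -> shift in tool axes (mm) and turn about tool z (rad, mod pi free)
import sys
from station import *
from scipy.spatial.transform import Rotation as Ro
import numpy as np
x,y,z,a=map(float,sys.argv[1:5]); s=sense()
R=Ro.from_euler('xyz',s['tcp_rot'])
d=R.inv().apply(np.array([x,y,z])-s['ee_pos'])*1000
T=Ro.from_euler('xyz',[180,0,a],degrees=True)
print('shift',d.round(1),'turn',(R.inv()*T).as_rotvec().round(3),'t',round(s['t'],2),'pos',np.round(s['ee_pos'],4),'yaw',np.degrees(s['tcp_rot'][2]).round(1),'gap',round(s['finger_gap'],3),'F',np.round(s['force'],1),'q6',round(s['joints'][5],2))
E
python3 go.py .5725 -.2533 .15 -220
```

```text
shift [-492.2  287.9   81.1] turn [ 0.    -0.     0.948] t 0.3 pos [ 0.1668 -0.6539  0.231 ] yaw -165.7 gap 0.996 F [-0.1 -0.5  0.3] q6 -0.29
```

```bash
python3 -m inch '[0,-492,288,81,0,0,0.948, 0,-492,288,81,0,0,0.948, 0,-492,288,81,0,0,0.948, 0,-492,288,81,0,0,0.948, 0,-492,288,81,0,0,0.948]' 40; python3 go.py .5725 -.2533 .15 -220
```

```text
t: 0.8
ee_pos: [0.3349, -0.4883, 0.198]
tcp_rot: [-3.142, 0.0, 2.676]
force: [1.0, -0.2, -0.3]
finger_gap: 1.002
shift [-106.8  316.6   48. ] turn [-0.     0.     0.233] t 0.8 pos [ 0.3349 -0.4883  0.198 ] yaw 153.3 gap 1.002 F [ 1.  -0.2 -0.3] q6 -1.4
```

```bash
for i in 1; do python3 -m inch '[0,-107,317,48,0,0,0.233, 0,-107,317,48,0,0,0.233, 0,-107,317,48,0,0,0.233, 0,-107,317,48,0,0,0.233, 0,-107,317,48,0,0,0.233]'; done >/dev/null; python3 go.py .5725 -.2533 .15 -220
```

```text
shift [-10.2  89.4  13.1] turn [0.    0.001 0.006] t 1.3 pos [ 0.5075 -0.3156  0.1631] yaw 140.3 gap 0.998 F [ 0.4 -0.7  0.6] q6 -2.03
```

```bash
python3 -m inch '[0,-10,89,13,0,0,0, 0,-10,89,13,0,0,0, 0,-10,89,53,0,0,0, 0,-10,89,83,0,0,0, 0,-10,89,83,0,0,0]' >/dev/null; python3 go.py .5725 -.2533 .008 -220; python3 - <<'E'
from h import *
a=camera('side')['image'][170:310,290:450];b=camera('top')['image'][90:230,310:470]
cv2.imwrite('pics/l1.png',cv2.resize(np.hstack([a,b]),None,fx=2.5,fy=2.5,interpolation=cv2.INTER_CUBIC)[:,:,::-1])
E
```

```text
shift [-3.5  3.6 67.6] turn [-0.004 -0.007  0.005] t 1.8 pos [ 0.568  -0.254   0.0757] yaw 140.3 gap 1.001 F [-1.2 -0.2 -0.7] q6 -2.15
```

View pics/l1.png

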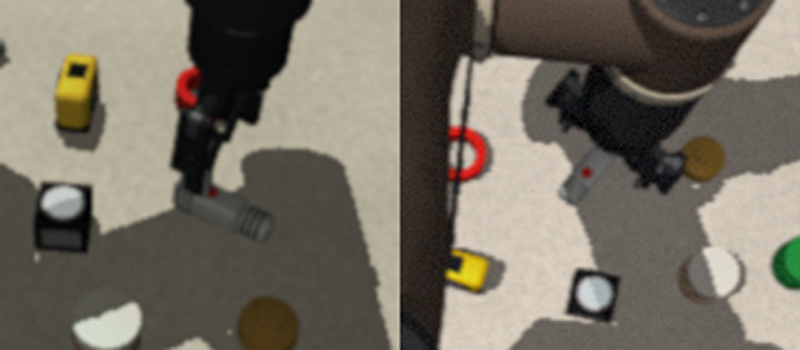

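The gripper straddles the light, which lies mid-frame between the fingers. Descending and gripping.

```bash
python3 -m inch '[0,-1,1,40,0,0,0, 0,-1,1,64,0,0,0, 0,-1,1,67,0,0,0, 0,-1,1,67,0,0,0, 255,-1,1,67,0,0,0]' 40 ; python3 -m inch '[255,0,0,0,0,0,0, 255,0,0,0,0,0,0,255,0,0,0,0,0,0,255,0,0,0,0,0,0,255,0,0,0,0,0,0]'; python3 go.py .5725 -.2533 .008 -220
```

```text
t: 2.4
ee_pos: [0.5738, -0.2556, 0.0155]
tcp_rot: [3.14, 0.003, 2.449]
force: [0.8, -0.1, -0.0]
finger_gap: 0.851
t: 2.9
ee_pos: [0.5729, -0.2551, 0.014]
tcp_rot: [3.141, 0.001, 2.449]
force: [-0.3, 1.7, 6.4]
finger_gap: 0.293
shift [1.5 1.2 6. ] turn [0.001 0.001 0.006] t 2.9 pos [ 0.5729 -0.2551  0.014 ] yaw 140.3 gap 0.293 F [-0.3  1.7  6.4] q6 -2.16
```

```bash
python3 -m inch '[255,0,0,-30,0,0,0, 255,0,0,-75,0,0,0, 255,0,0,-100,0,0,0, 255,0,0,-100,0,0,0, 255,0,0,-100,0,0,0]'|tail -2; python3 go.py .4517 .2847 .114 -186.9
```

```text
force: [0.2, -0.6, -1.9]
finger_gap: 0.296
shift [437.4 338.1  -0.5] turn [ 0.001  0.001 -0.573] t 3.4 pos [ 0.5722 -0.2549  0.1134] yaw 140.3 gap 0.296 F [ 0.2 -0.6 -1.9] q6 -2.16
```

```bash
python3 -m inch '[255,437,338,0,0,0,-0.573,255,437,338,0,0,0,-0.573,255,437,338,0,0,0,-0.573,255,437,338,0,0,0,-0.573,255,437,338,0,0,0,-0.573]'|tail -2; python3 go.py .4517 .2847 .114 -186.9
```

```text
force: [1.7, 1.6, -0.7]
finger_gap: 0.296
shift [ 97.9 284.9  -2.4] turn [-0.001 -0.003  0.005] t 3.9 pos [ 0.516  -0.0096  0.1116] yaw 173.4 gap 0.296 F [ 1.7  1.6 -0.7] q6 -2.05
```

```bash
python3 -m inch '[255,98,285,0,0,0,0,255,98,285,0,0,0,0,255,98,285,0,0,0,0,255,98,285,0,0,0,0,255,98,285,0,0,0,0]'|tail -2;  python3 go.py .4517 .2847 .114 -186.9; python3 -m inch '[255,0,0,0,0,0,0,255,0,0,0,0,0,0,255,0,0,0,0,0,0]'|tail -2; python3 go.py .4517 .2847 .114 -186.9
```

```text
force: [0.8, 0.4, -0.9]
finger_gap: 0.29
shift [17.8 48.2 -2.3] turn [-0.002 -0.002  0.001] t 4.4 pos [0.4636 0.2347 0.1118] yaw 173.1 gap 0.29 F [ 0.8  0.4 -0.9] q6 -2.54
force: [0.2, -0.0, -0.9]
finger_gap: 0.291
shift [19.  50.4 -2.1] turn [-0.002 -0.002  0.   ] t 4.7 pos [0.4646 0.2324 0.1119] yaw 173.1 gap 0.291 F [ 0.2 -0.  -0.9] q6 -2.53
```

```bash
python3 -m inch '[255,19,50,0,0,0,0,255,19,51,0,0,0,0,255,19,51,30,0,0,0,255,19,51,60,0,0,0,255,19,51,60,0,0,0]'|tail -2;  python3 -m inch '[255,0,0,0,0,0,0,255,0,0,0,0,0,0]'|tail -2;python3 go.py .4517 .2847 .024 -186.9; python3 - <<'E'
from h import *
a=camera('side')['image'][85:215,230:390];b=camera('top')['image'][130:260,130:290]
cv2.imwrite('pics/l2.png',cv2.resize(np.hstack([a,b]),None,fx=2.5,fy=2.5,interpolation=cv2.INTER_CUBIC)[:,:,::-1])
E
```

```text
force: [0.0, -1.0, -1.5]
finger_gap: 0.29
force: [-0.3, 0.4, -0.7]
finger_gap: 0.293
shift [ 1.6 -1.9 30.4] turn [0.001 0.001 0.   ] t 5.4 pos [0.4534 0.2864 0.0544] yaw 173.1 gap 0.293 F [-0.3  0.4 -0.7] q6 -2.62
```

View pics/l2.png

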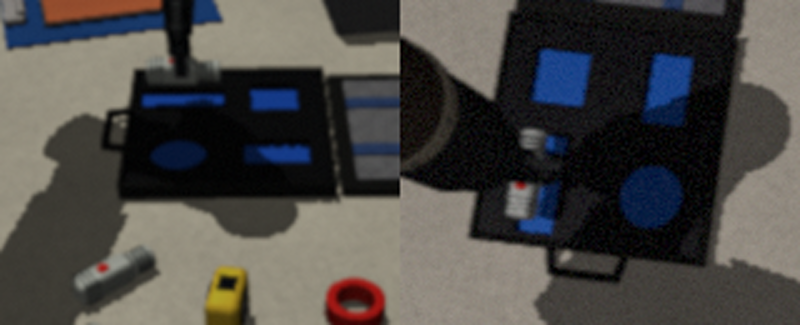

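```bash
python3 - <<'E'
from h import *
c=camera('top')
for u,v in((533,129),(519,219)): print(p2w(c,(u-400)/2.5+130,v/2.5+130,.066))
s=camera('side')
for u,v in((146,68),(220,68)): print(p2w(s,u/2.5+230,v/2.5+85,.055))
E
```

```text
[0.49889353 0.27799131 0.066     ]
[0.40564416 0.28760107 0.066     ]
[0.4086418  0.29948563 0.055     ]
[0.50116225 0.28657187 0.055     ]
```

```bash
python3 -m inch '[255,1.5,-2,0,0,0,0,255,1.5,-2,15,0,0,0,255,1.5,-2,24,0,0,0,255,1.5,-2,28,0,0,0,255,1.5,-2,30,0,0,0]'|tail -2;  python3 -m inch '[255,0,0,0,0,0,0,255,0,0,0,0,0,0]'|tail -2;python3 go.py .4517 .2847 .023 -186.9
```

```text
force: [-10.0, -3.7, 24.5]
finger_gap: 0.29
force: [0.0, -0.7, -0.9]
finger_gap: 0.291
shift [-0.8  0.1  0.3] turn [0.    0.    0.001] t 6.3 pos [0.4509 0.2847 0.0233] yaw 173.2 gap 0.291 F [ 0.  -0.7 -0.9] q6 -2.62
```

```bash
python3 -m inch '[255,0,0,1,0,0,0,255,0,0,1,0,0,0,130,0,0,1,0,0,0,130,0,0,1,0,0,0,130,0,0,1,0,0,0]';  python3 -m inch '[130,0,0,-30,0,0,0,110,0,0,-75,0,0,0,60,0,0,-110,0,0,0,0,0,0,-110,0,0,0,0,0,0,-110,0,0,0]'|tail -2;python3 go.py .4618 -.1048 .12 -107.4; python3 - <<'E'
from h import *
a=camera('side')['image'][85:215,230:390];b=camera('top')['image'][130:260,130:290]
cv2.imwrite('pics/l3.png',cv2.resize(np.hstack([a,b]),None,fx=2.5,fy=2.5,interpolation=cv2.INTER_CUBIC)[:,:,::-1])
E
```

```text
t: 6.8
ee_pos: [0.4508, 0.2846, 0.022]
tcp_rot: [3.141, 0.0, 3.022]
force: [-0.0, 0.5, -0.5]
finger_gap: 0.486
force: [-0.6, 0.0, 0.3]
finger_gap: 0.998
shift [ -57.4 -385.6   12.2] turn [ 1.000e-03  2.000e-03 -1.387e+00] t 7.3 pos [0.451  0.2849 0.133 ] yaw 173.1 gap 0.998 F [-0.6  0.   0.3] q6 -2.62
```

View pics/l3.png

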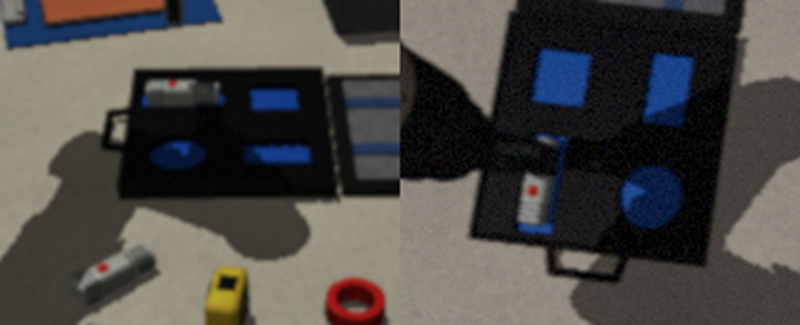

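The light lies in its pocket, with blue floor visible at both ends and along the side. On to the tape.

```bash
python3 -m inch '[0,-57,-386,12,0,0,-1.387,0,-57,-386,12,0,0,-1.387,0,-57,-386,12,0,0,-1.387,0,-57,-386,12,0,0,-1.387,0,-57,-386,12,0,0,-1.387]'|tail -1; python3 -m inch '[0,0,0,0,0,0,-0.1]'|tail -1;python3 go.py .4618 -.1048 .12 -107.4
```

```text
finger_gap: 1.004
finger_gap: 0.999
shift [  90.4 -120.3    3.5] turn [ 0.002 -0.004 -0.582] t 8.0 pos [0.4558 0.0456 0.1232] yaw -140.8 gap 0.999 F [ 0.1  0.4 -0.3] q6 -1.42
```

```bash
python3 -m inch '[0,90,-120,3,0,0,-0.582,0,90,-120,3,0,0,-0.582,0,90,-120,3,0,0,-0.582,0,90,-120,3,0,0,-0.582,0,90,-120,3,0,0,-0.582]'|tail -1; python3 -m inch '[0,0,0,0,0,0,0]'|tail -1;python3 go.py .4618 -.1048 .02 -107.4
```

```text
finger_gap: 1.002
finger_gap: 1.0
shift [  4.   -0.6 100.5] turn [ 0.003 -0.001 -0.003] t 8.6 pos [ 0.4628 -0.1008  0.1205] yaw -107.5 gap 1.0 F [ 0.8  0.3 -0.7] q6 -0.51
```

```bash
python3 -m inch '[0,4,-1,40,0,0,0,0,4,-1,80,0,0,0,0,4,-1,99,0,0,0,0,4,-1,99,0,0,0,255,4,-1,99,0,0,0]' 50|tail -2; python3 -m inch '[255,0,0,0,0,0,0,255,0,0,0,0,0,0,255,0,0,0,0,0,0,255,0,0,0,0,0,0]'|tail -2;python3 go.py .4618 -.1048 .02 -107.4;  python3 -m inch '[255,0,0,-30,0,0,0,255,0,0,-70,0,0,0,255,0,0,-100,0,0,0,255,0,0,-100,0,0,0,255,0,0,-100,0,0,0]'|tail -2;python3 go.py .555 .153 .12 -186.9
```

```text
force: [0.1, 0.6, 1.6]
finger_gap: 0.858
force: [-2.1, 1.5, 8.0]
finger_gap: 0.393
shift [1.8 2.1 4.1] turn [-0.002  0.001 -0.001] t 9.5 pos [ 0.4644 -0.1037  0.0241] yaw -107.5 gap 0.393 F [-2.1  1.5  8. ] q6 -0.5
force: [0.6, -0.2, -1.8]
finger_gap: 0.393
shift [-272.4  -10.     4. ] turn [-0.     0.002  1.386] t 10.0 pos [ 0.4635 -0.1038  0.1236] yaw -107.5 gap 0.393 F [ 0.6 -0.2 -1.8] q6 -0.5
```

```bash
python3 -m inch '[255,-272,-10,0,0,0,1.386,255,-272,-10,0,0,0,1.386,255,-272,-10,0,0,0,1.386,255,-272,-10,0,0,0,1.386,255,-272,-10,0,0,0,1.386]'|tail -1; python3 -m inch '[255,0,0,0,0,0,0.1]'|tail -1;python3 go.py .555 .153 .12 -186.9
```

```text
finger_gap: 0.386
finger_gap: 0.385
shift [-20.8  20.4   1.2] turn [-0.    -0.     0.568] t 10.6 pos [0.5451 0.1257 0.1212] yaw -154.4 gap 0.385 F [-1.5 -1.  -2.1] q6 -1.7
```

```bash
python3 -m inch '[255,-21,20,0,0,0,0.568,255,-21,20,0,0,0,0.568,255,-21,20,0,0,0,0.568,255,-21,20,0,0,0,0.568,255,-21,20,0,0,0,0.568]'|tail -1; python3 -m inch '[255,0,0,0,0,0,0,255,0,0,45,0,0,0,255,0,0,45,0,0,0,255,0,0,45,0,0,0]'|tail -1;python3 go.py .555 .153 .034 -186.9;python3 - <<'E'
from h import *
a=camera('side')['image'][85:215,230:390];b=camera('top')['image'][130:260,130:290]
cv2.imwrite('pics/t2.png',cv2.resize(np.hstack([a,b]),None,fx=2.5,fy=2.5,interpolation=cv2.INTER_CUBIC)[:,:,::-1])
E
```

```text
finger_gap: 0.393
finger_gap: 0.387
shift [-1.2  5.7 43.4] turn [-0.002 -0.002  0.004] t 11.5 pos [0.5532 0.1475 0.0774] yaw 173.3 gap 0.387 F [ 0.6  0.7 -0.2] q6 -2.29
```

View pics/t2.png

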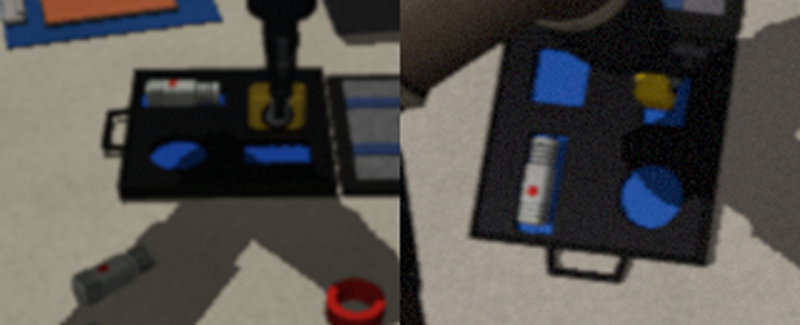

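The tape is held squarely above its pocket. In the side crop it spans u 248–306, with its base at v 130. I'll check its offset along the axis.

```bash
python3 - <<'E'
from h import *
s=camera('side')
for u,v in((248,128),(306,128)): print(p2w(s,u/2.5+230,v/2.5+85,.053))
E
```

```text
[0.5189957  0.15450309 0.053     ]
[0.58583457 0.14525395 0.053     ]
```

```bash
python3 -m inch '[255,-2,5.5,0,0,0,0,255,-2,5.5,20,0,0,0,255,-2,5.5,32,0,0,0,255,-2,5.5,39,0,0,0,255,-2,5.5,42,0,0,0]'|tail -2;  python3 -m inch '[255,0,0,0,0,0,0,255,0,0,0,0,0,0]'|tail -2;python3 go.py .555 .153 .033 -186.9
```

```text
force: [-0.3, 0.9, -1.8]
finger_gap: 0.393
force: [-0.3, 0.2, -2.3]
finger_gap: 0.392
shift [ 1.7 -0.8  3.3] turn [0.    0.001 0.002] t 12.35 pos [0.5568 0.1536 0.0363] yaw 173.2 gap 0.392 F [-0.3  0.2 -2.3] q6 -2.3
```

```bash
python3 -m inch '[255,1.5,-0.5,2,0,0,0,255,1.5,-0.5,3.5,0,0,0,255,1.5,-0.5,3.5,0,0,0,110,1.5,-0.5,3.5,0,0,0,110,1.5,-0.5,3.5,0,0,0]';  python3 -m inch '[110,0,0,0,0,0,0,110,0,0,-35,0,0,0,80,0,0,-80,0,0,0,40,0,0,-110,0,0,0,0,0,0,-110,0,0,0]'|tail -2;python3 go.py .4347 -.249 .12 -103.5; python3 - <<'E'
from h import *
a=camera('side')['image'][85:215,230:390];b=camera('top')['image'][130:260,130:290]
cv2.imwrite('pics/t3.png',cv2.resize(np.hstack([a,b]),None,fx=2.5,fy=2.5,interpolation=cv2.INTER_CUBIC)[:,:,::-1])
E
```

```text
t: 12.85
ee_pos: [0.5552, 0.1533, 0.0327]
tcp_rot: [3.141, 0.001, 3.023]
force: [-1.4, 0.2, 0.4]
finger_gap: 0.571
force: [0.7, -0.9, 0.8]
finger_gap: 0.983
shift [  74.7 -415.1   24.9] turn [-1.000e-03  9.000e-03 -1.453e+00] t 13.35 pos [0.5576 0.1543 0.1474] yaw 173.2 gap 0.983 F [ 0.7 -0.9  0.8] q6 -2.3
```

View pics/t3.png

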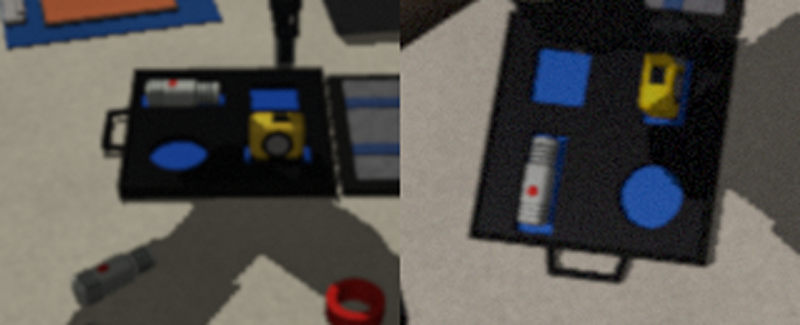

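The tape is seated, with blue visible at both ends. Next is the loupe.

```bash
python3 -m inch '[0,75,-415,25,0,0,-1.453,0,75,-415,25,0,0,-1.453,0,75,-415,25,0,0,-1.453,0,75,-415,25,0,0,-1.453,0,75,-415,25,0,0,-1.453]'|tail -1; python3 -m inch '[0,0,0,0,0,0,-0.1]'|tail -1;python3 go.py .4347 -.249 .12 -103.5
```

```text
finger_gap: 1.003
finger_gap: 0.999
shift [144.2 -97.8   6.5] turn [ 0.004 -0.003 -0.63 ] t 14.05 pos [ 0.4811 -0.081   0.1262] yaw -139.6 gap 0.999 F [ 0.7  0.  -0.7] q6 -1.1
```

```bash
python3 -m inch '[0,144,-98,6,0,0,-0.63,0,144,-98,6,0,0,-0.63,0,144,-98,6,0,0,-0.63,0,144,-98,6,0,0,-0.63,0,144,-98,6,0,0,-0.63]'|tail -1; python3 -m inch '[0,0,0,0,0,0,0]'|tail -1;python3 go.py .4347 -.249 .016 -103.5
```

```text
finger_gap: 1.002
finger_gap: 1.004
shift [  3.3   1.1 104.6] turn [ 0.003 -0.    -0.002] t 14.65 pos [ 0.4368 -0.2461  0.1206] yaw -103.6 gap 1.004 F [-0.4  0.6 -0.2] q6 -0.12
```

```bash
python3 -m inch '[0,3,1,40,0,0,0,0,3,1,80,0,0,0,0,3,1,102,0,0,0,0,3,1,102,0,0,0,255,3,1,102,0,0,0]' 35|tail -2; python3 -m inch '[255,0,0,0,0,0,0,255,0,0,0,0,0,0,255,0,0,0,0,0,0,255,0,0,0,0,0,0]'|tail -2;python3 go.py .4347 -.249 .02 -103.5;  python3 -m inch '[255,0,0,-30,0,0,0,255,0,0,-70,0,0,0,255,0,0,-100,0,0,0,255,0,0,-100,0,0,0,255,0,0,-100,0,0,0]'|tail -2;python3 go.py .5694 .2704 .12 -96.9
```

```text
force: [-0.7, -0.3, -0.4]
finger_gap: 0.857
force: [-0.6, 2.5, 7.8]
finger_gap: 0.528
shift [2.  2.8 1.6] turn [-0.003  0.    -0.001] t 15.55 pos [ 0.4379 -0.2478  0.0216] yaw -103.5 gap 0.528 F [-0.6  2.5  7.8] q6 -0.11
force: [-0.2, 0.3, -1.1]
finger_gap: 0.533
shift [-534.6   -7.     1.5] turn [-0.003  0.    -0.117] t 16.05 pos [ 0.4371 -0.2477  0.1212] yaw -103.6 gap 0.533 F [-0.2  0.3 -1.1] q6 -0.11
```

```bash
python3 -m inch '[255,-534,-7,0,0,0,-0.117,255,-534,-7,0,0,0,-0.117,255,-534,-7,0,0,0,-0.117,255,-534,-7,0,0,0,-0.117,255,-534,-7,0,0,0,-0.117]'|tail -1; python3 -m inch '[255,-250,0,0,0,0,0,255,-250,0,0,0,0,0,255,-250,0,0,0,0,0,255,-250,0,0,0,0,0]'|tail -1;python3 go.py .5694 .2704 .12 -96.9
```

```text
finger_gap: 0.529
finger_gap: 0.532
shift [-80.9 -38.7  -1.4] turn [ 0.002 -0.001  0.001] t 16.95 pos [0.5214 0.1947 0.1188] yaw -96.9 gap 0.532 F [ 1.3  0.2 -0.2] q6 -0.83
```

```bash
python3 -m inch '[255,-80,-39,0,0,0,0,255,-80,-39,0,0,0,0,255,-80,-39,0,0,0,0,255,-80,-39,35,0,0,0,255,-80,-39,45,0,0,0]'|tail -1;python3 -m inch '[255,0,0,0,0,0,0]'|tail -1;python3 go.py .5694 .2704 .032 -96.9;python3 - <<'E'
from h import *
a=camera('side')['image'][85:215,230:390];b=camera('top')['image'][130:260,130:290]
cv2.imwrite('pics/o2.png',cv2.resize(np.hstack([a,b]),None,fx=2.5,fy=2.5,interpolation=cv2.INTER_CUBIC)[:,:,::-1])
E
```

```text
finger_gap: 0.53
finger_gap: 0.527
shift [-4.5 -0.3 40.3] turn [ 0.004 -0.004  0.   ] t 17.55 pos [0.5688 0.2661 0.0723] yaw -96.9 gap 0.527 F [-0.5 -0.4 -0.2] q6 -0.87
```

View pics/o2.png

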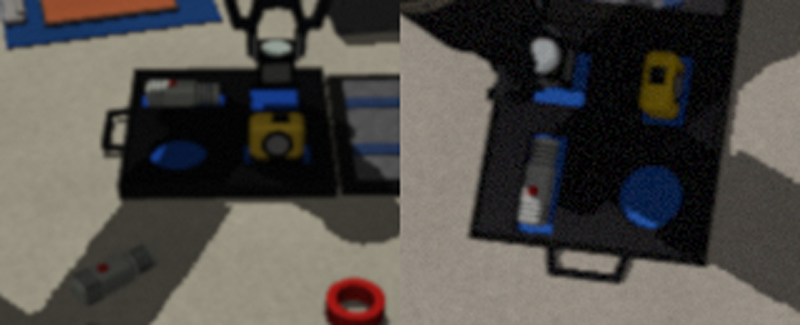

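The lens shows at (545,55) in the top crop. I'll check its centre.

```bash
python3 - <<'E'
from h import *
c=camera('top'); z=.0723-.0216+.04
print(p2w(c,(546-400)/2.5+130,55/2.5+130,z)); s=camera('side'); print(p2w(s,278/2.5+230,46/2.5+85,z)); print(sense()['ee_pos'])
E
```

```text
[0.57046892 0.26018368 0.0907    ]
[0.57154823 0.26846106 0.0907    ]
[0.57122148 0.26799813 0.07639716]
```

```bash
python3 go.py .5694 .2725 .032 -96.9; python3 -m inch '[255,-4,2,0,0,0,0,255,-4,2,20,0,0,0,255,-4,2,32,0,0,0,255,-4,2,39,0,0,0,255,-4,2,42,0,0,0]'|tail -2;  python3 -m inch '[255,0,0,0,0,0,0,255,0,0,0,0,0,0]'|tail -2;python3 go.py .5694 .2725 .031 -96.9
```

```text
shift [-4.2  2.4 44.4] turn [-0.001  0.001  0.001] t 17.75 pos [0.5712 0.268  0.0764] yaw -96.9 gap 0.53 F [-0.1  0.1  0.2] q6 -0.87
force: [-0.1, -0.0, -0.7]
finger_gap: 0.528
force: [-0.5, -0.2, -0.2]
finger_gap: 0.531
shift [-0.2  0.1  2.6] turn [-0.     0.     0.001] t 18.45 pos [0.5694 0.2723 0.0336] yaw -96.8 gap 0.531 F [-0.5 -0.2 -0.2] q6 -0.87
```

```bash
python3 -m inch '[255,0,0,1.5,0,0,0,255,0,0,3,0,0,0,255,0,0,3,0,0,0,70,0,0,3,0,0,0,70,0,0,3,0,0,0]';  python3 -m inch '[70,0,0,0,0,0,0,70,0,0,-35,0,0,0,70,0,0,-80,0,0,0,40,0,0,-110,0,0,0,0,0,0,-110,0,0,0]'|tail -2;python3 go.py .454 -.3693 .12 -96.9
```

```text
t: 18.95
ee_pos: [0.5691, 0.2721, 0.0302]
tcp_rot: [-3.141, 0.0, -1.69]
force: [0.4, -0.3, -0.4]
finger_gap: 0.726
force: [0.3, 0.6, 0.0]
finger_gap: 0.982
shift [652.5  40.7  21.5] turn [-0.006  0.006  0.002] t 19.45 pos [0.5716 0.2737 0.1455] yaw -96.8 gap 0.982 F [0.3 0.6 0. ] q6 -0.87
```

```bash
python3 -m inch '[0,652,41,0,0,0,0,0,652,41,0,0,0,0,0,652,41,0,0,0,0,0,652,41,0,0,0,0,0,652,41,0,0,0,0]'|tail -1; python3 go.py .454 -.3693 .12 -96.9; python3 - <<'E'
from h import *
b=camera('top')['image'][130:260,130:290];a=camera('side')['image'][85:215,230:390]
cv2.imwrite('pics/o3.png',cv2.resize(np.hstack([a,b]),None,fx=2.5,fy=2.5,interpolation=cv2.INTER_CUBIC)[:,:,::-1])
E
```

```text
finger_gap: 1.0
shift [399.1  21.5  19.7] turn [ 0.    -0.     0.001] t 19.95 pos [0.5228 0.0245 0.1397] yaw -96.8 gap 1.0 F [ 1.   0.2 -0.2] q6 -0.54
```

View pics/o3.png

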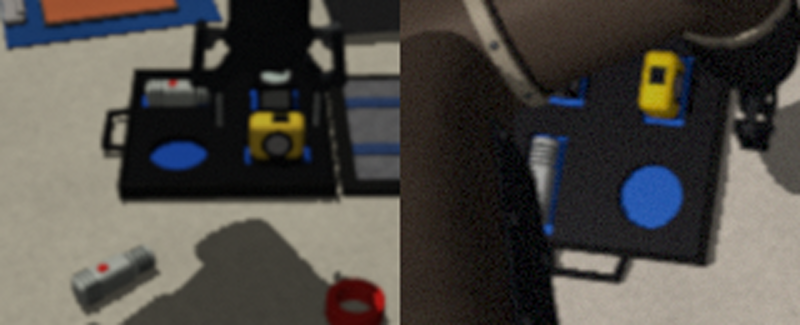

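The loupe stands in its pocket. Moving on to the jar.

```bash
python3 -m inch '[0,399,21,10,0,0,0,0,399,21,10,0,0,0,0,399,21,10,0,0,0,0,399,21,10,0,0,0,0,399,21,10,0,0,0]'|tail -1; python3 -m inch '[0,165,10,0,0,0,0,0,165,10,0,0,0,0,0,165,10,0,0,0,0]'|tail -1; python3 go.py .454 -.3693 .12 -96.9
```

```text
finger_gap: 1.003
finger_gap: 1.004
shift [-0.1 -0.6 13.4] turn [0.    0.    0.001] t 20.85 pos [ 0.4534 -0.3693  0.1334] yaw -96.8 gap 1.004 F [ 1.5  0.3 -0. ] q6 0.23
```

```bash
python3 -m inch '[0,-1,0,40,0,0,0,0,-1,0,80,0,0,0,0,-1,0,113,0,0,0,0,-1,0,113,0,0,0,255,-1,0,113,0,0,0]' 35|tail -2; python3 -m inch '[255,0,0,0,0,0,0,255,0,0,0,0,0,0,255,0,0,0,0,0,0,255,0,0,0,0,0,0]'|tail -2;python3 go.py .454 -.3693 .02 -96.9;  python3 -m inch '[255,0,0,-30,0,0,0,255,0,0,-70,0,0,0,255,0,0,-105,0,0,0,255,0,0,-105,0,0,0,255,0,0,-105,0,0,0]'|tail -2;python3 go.py .4377 .167 .13 -96.9
```

```text
force: [1.0, 0.1, 0.1]
finger_gap: 0.855
force: [-0.4, 1.6, 8.7]
finger_gap: 0.619
shift [2.4 1.6 3.1] turn [-0.004 -0.001  0.002] t 21.75 pos [ 0.4558 -0.3671  0.0231] yaw -96.8 gap 0.619 F [-0.4  1.6  8.7] q6 0.22
force: [-0.6, 0.1, -1.4]
finger_gap: 0.62
shift [-527.7   80.6   -3. ] turn [-0.003 -0.     0.001] t 22.25 pos [ 0.4548 -0.3665  0.1274] yaw -96.9 gap 0.62 F [-0.6  0.1 -1.4] q6 0.22
```

```bash
python3 -m inch '[255,-527,81,0,0,0,0,255,-527,81,0,0,0,0,255,-527,81,0,0,0,0,255,-527,81,0,0,0,0,255,-527,81,0,0,0,0]'|tail -1; python3 -m inch '[255,-280,43,0,0,0,0,255,-280,43,0,0,0,0,255,-280,43,0,0,0,0,255,-280,43,0,0,0,0,255,-280,43,0,0,0,0]'|tail -1;python3 go.py .4377 .167 .13 -96.9
```

```text
finger_gap: 0.618
finger_gap: 0.617
shift [-32.2   2.6  -4.9] turn [ 0.001 -0.001  0.001] t 23.25 pos [0.4364 0.1348 0.1251] yaw -96.8 gap 0.617 F [ 2.   0.1 -1.5] q6 -0.85
```

```bash
python3 -m inch '[255,-31,3,0,0,0,0,255,-31,3,0,0,0,0,255,-31,3,0,0,0,0,255,-31,3,35,0,0,0,255,-31,3,48,0,0,0]'|tail -1;python3 -m inch '[255,0,0,0,0,0,0,255,0,0,0,0,0,0,255,0,0,0,0,0,0]'|tail -1;python3 go.py .4377 .167 .033 -96.9;python3 - <<'E'
from h import *
a=camera('side')['image'][85:215,230:390];b=camera('top')['image'][130:260,130:290]
cv2.imwrite('pics/j2.png',cv2.resize(np.hstack([a,b]),None,fx=2.5,fy=2.5,interpolation=cv2.INTER_CUBIC)[:,:,::-1])
E
```

```text
finger_gap: 0.619
finger_gap: 0.62
shift [-2.6  1.7 45.7] turn [-0.001  0.001  0.   ] t 24.05 pos [0.439  0.1641 0.0787] yaw -96.9 gap 0.62 F [ 0.3 -0.1 -0.8] q6 -0.9
```

View pics/j2.png

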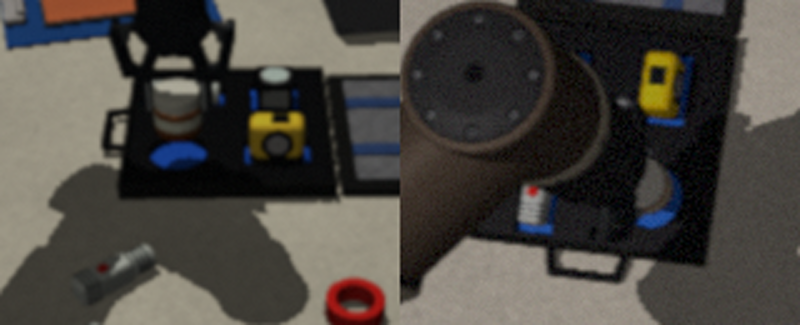

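The jar hangs above its pocket. Checking its y from its right edge in the top crop (u 671) and its base in the side crop.

```bash
python3 - <<'E'
from h import *
c=camera('top'); z=.106
e=p2w(c,(671-400)/2.5+130,185/2.5+130,z); print('ctr y',e[1]+.027)
s=camera('side'); e=p2w(s,178/2.5+230,138/2.5+85,.056); print('side ctr',e[0],e[1]+.027); print(sense()['ee_pos'])
E
```

```text
ctr y 0.15263442546538897
side ctr 0.43642989406081834 0.168503135199752
[0.43883025 0.16446852 0.07853075]
```

The two estimates disagree (0.153 vs 0.169). I'll overlay the predicted cap outlines to settle it.

```bash
python3 - <<'E'
from h import *
out=[]
for n,(v0,u0) in(('side',(110,260)),('top',(170,210))):
    c=camera(n); im=cv2.resize(c['image'][v0:v0+60,u0:u0+70],None,fx=5.5,fy=5.5,interpolation=cv2.INTER_CUBIC).copy()
    a=np.linspace(0,2*np.pi,60)
    for z,col in((.1055,(255,0,0)),(.0555,(0,255,0))):
        p=np.array([w2p(c,(.4388+.027*np.cos(t),.1645+.027*np.sin(t),z)) for t in a])
        cv2.polylines(im,[((p-[u0,v0]+.5)*5.5).astype(np.int32)],True,col,1)
    out.append(im)
cv2.imwrite('pics/j3.png',np.hstack(out)[:,:,::-1])
E
```

```text
(no output)
```

View pics/j3.png

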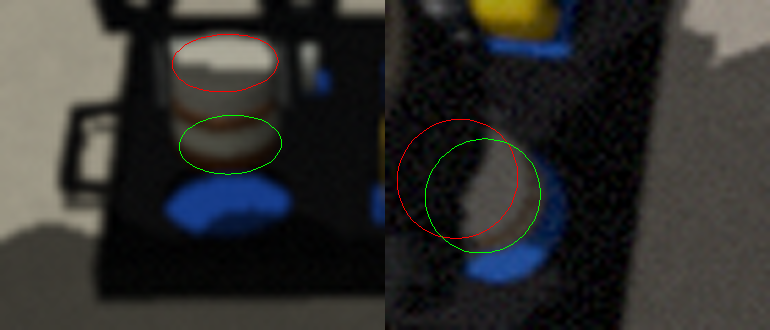

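The outlines fit, so the jar is centred in the grip. The edge I used earlier was the jar's base, not the cap. Lowering.

```bash
python3 -m inch '[255,-2.5,1.5,0,0,0,0,255,-2.5,1.5,20,0,0,0,255,-2.5,1.5,33,0,0,0,255,-2.5,1.5,40,0,0,0,255,-2.5,1.5,44,0,0,0]'|tail -2;  python3 -m inch '[255,0,0,0,0,0,0,255,0,0,0,0,0,0]'|tail -2;python3 go.py .4377 .167 .032 -96.9
```

```text
force: [-0.2, 0.3, -0.6]
finger_gap: 0.619
force: [-0.5, 0.1, -1.0]
finger_gap: 0.621
shift [ 0.2 -0.1  2.2] turn [-0.     0.     0.001] t 25.05 pos [0.4376 0.1672 0.0342] yaw -96.8 gap 0.621 F [-0.5  0.1 -1. ] q6 -0.91
```

```bash
python3 -m inch '[255,0,0,1.5,0,0,0,255,0,0,2.5,0,0,0,255,0,0,2.5,0,0,0,45,0,0,2.5,0,0,0,45,0,0,2.5,0,0,0]';  python3 -m inch '[45,0,0,0,0,0,0,45,0,0,-35,0,0,0,45,0,0,-80,0,0,0,40,0,0,-130,0,0,0,0,0,0,-150,0,0,0]'|tail -2; python3 -m inch '[0,250,0,0,0,0,0,0,250,0,0,0,0,0,0,250,0,0,0,0,0,0,250,0,0,0,0,0,0,250,0,0,0,0,0]'|tail -2; python3 -m inch '[0,100,0,-30,0,0,0,0,200,0,-30,0,0,0,0,200,0,-30,0,0,0,0,200,0,-30,0,0,0,0,200,0,-30,0,0,0]'|tail -2;python3 - <<'E'
from h import *
print(sense()['ee_pos'],sense()['t'])
c=camera('side');d=camera('top');a=c['image'][85:215,230:390];b=d['image'][130:260,130:290]
e=c['image'][170:300,230:450]; f=d['image'][100:230,280:500]
r1=np.hstack([a,b]);r2=np.hstack([e,f])[:,60:380]
cv2.imwrite('pics/f.png',cv2.resize(np.vstack([r1,r2]),None,fx=2.3,fy=2.3,interpolation=cv2.INTER_CUBIC)[:,:,::-1])
E
```

```text
t: 25.55
ee_pos: [0.4374, 0.167, 0.0315]
tcp_rot: [-3.141, 0.0, -1.69]
force: [-0.4, 0.1, -0.3]
finger_gap: 0.826
force: [0.4, 0.6, -0.6]
finger_gap: 0.984
force: [2.1, 0.3, -0.3]
finger_gap: 1.001
force: [-0.2, 0.2, 0.3]
finger_gap: 0.998
[ 0.38247344 -0.28449317  0.21158604] 27.05
```

View pics/f.png

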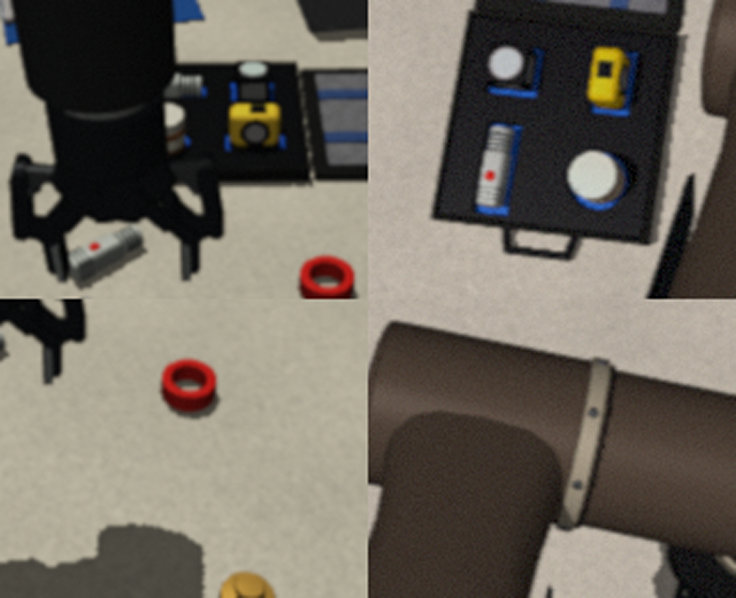

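In the top crop all four items stand in their pockets with the blue floor showing evenly around them. One numeric check of the bystanders, then I'll hand in.

```bash
python3 - <<'E'
from h import *
ims=[cv2.imread('pics/side0.png')[:,:,::-1].copy(),camera('side')['image']]
for im in ims:
    h=cv2.cvtColor(im,cv2.COLOR_RGB2HSV)
    for lo,hi,(u,v) in(((0,180,100),(6,255,255),(372,207)),((12,130,70),(25,255,255),(398,300))):
        m=cv2.inRange(h,lo,hi)[v-25:v+25,u-25:u+25]; print((np.argwhere(m).mean(0)+[v-25,u-25]).round(1),end=' ')
    print()
sign_off(); print(sense()['t'])
E
```

```text
[205.  371.6] [299.4 396.8] 
[205.  371.6] [299.5 396.8] 
the job is handed in; nothing more can be done
the job is handed in; nothing more can be done
```

I put the inspection light (the one farthest to the robot's right), the tape measure, the stand loupe and the jar into their matching foam pockets, in that order. I handed in at about 27 s, with the gripper open and clear of everything.

- **Seating:** The last top view shows all four upright with blue floor visible around them. I released each at the height that puts its underside on the pocket floor, to about 1 mm.
- **Bystanders:** The red roll and the brass weight have not moved; their side-view positions match the first picture to within 0.1 pixel.
- **Force reading:** The wrist showed a brief 24 N while I lowered the light. It fell back to about 1 N before release, and the light lies flat.
- **Disagreeing measurement:** Two estimates of the held jar's position differed by 16 mm. An overlay showed I had read the base edge as the cap edge; the jar was centred.
- **Not seen at the end:** The arm hid the light and jar from the side camera, so their final check rests on the top view. The green jar and spare lights got no numeric check.

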